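Set out the flanging station on a forge bench

TASK

Set out the flanging station for the next heat. Lay the steel ring flat on the middle of the square anvil block and stand the collared punch upright with its stem in the ring's hole, collar resting on the ring; stand the flux tin on the bench midway between the block and the quench pot; and lay the firebrick flat on the bench straight behind the block (the side away from the robot), centred on the block, its long side parallel to the block's far face, leaving a gap of 60 mm. Leave everything standing free and at rest.

Things in the scene. Friction and masses are not known exactly. Their poses are not given: they have to be found in the camera images.
- block: Square anvil block of bright steel, 80 x 80 x 60 mm high, fixed to the bench. Origin: centre of its underside; z up, top face at 60 mm. Its x axis points away from the robot (within about 10 degrees of world x), so its far face lies 40 mm along +x. The pot stands beside it, straight along its +y or its -y axis, 280 mm from centre to centre.
- pot: Round open quench pot of dark steel, empty, 90 mm high, 88 mm across at the foot and 106 mm across the rim, fixed to the bench. It stands to the left or to the right of the block, 280 mm from it centre to centre. Origin: centre of its underside, z up.
- ring: Loose thick ring (bolster) of dark steel lying flat, 64 mm outside diameter, 36 mm hole right through, 24 mm high, about 0.35 kg. Origin: centre of its underside, z up. Can be gripped across its outside.
- punch: Loose collared punch of bright steel standing upright on its stem, about 0.28 kg, 70 mm tall in all. From below: stem 26 mm diameter (foot chamfered to 22 mm), 18 mm long; collar 48 mm diameter from 18 to 28 mm height; round grip 28 mm diameter from 28 to 70 mm height. Origin: centre of the stem's foot, z up. The stem fits the ring's hole with 5 mm to spare all round; the collar does not enter it.
- tin: Loose round closed flux tin, aluminium with a brass lid, 60 mm diameter, 40 mm high, about 0.15 kg. Origin: centre of its underside, z up.
- brick: Loose sand-coloured light firebrick lying flat, 57 mm wide (its x), 114 mm long (its y), 50 mm high, about 0.35 kg. Origin: centre of its underside; x across its width, y along its length, z up.
There are look-alikes about, which are no part of the job. What is shaped like the brick but green or orange is not meant. Leave any brown look-alike of the punch alone.

How it is judged:
By the outcome, as a careful person would: the job done as asked, in the order asked, and still so for the second after the job is handed in, with the robot touching nothing.
It also fails if it takes over 120 s, if anything falls off the work surface, if the arm or the gripper's body presses on something with over 40 N, if the wrist force passes 120 N, or if a joint passes its speed limit or range.

ROBOT

A 6-joint arm with a two-finger parallel gripper is mounted at the origin on the work surface. World frame = base frame: x ahead of the robot, y to its left, z up, the work surface at z = 0. Lengths are in m, angles in rad, forces in N, time in s.
With the tool pointing down it reaches from about 0.375 to 0.975 m from the base axis. Payload 3.8 kg.
Tool frame: the origin (TCP) lies midway between the tips of the shut fingers; the grasp point (between the pads) lies 19 mm behind it; z points along the fingers, y is the line along which they close (so a half turn about z gives the same grasp; the last joint's range is limited). The gripper opens to 85 mm and grips with 20 to 120 N. Pads are 22 mm wide; open, the fingers measure 114 mm over their backs; the gripper's body (76 mm by 85 mm) begins 54 mm behind the grasp point. The pads swing forward as they close: fully open they stand 13 mm farther back than shut.
Start: joints at [1.121, 0.264, 1.604, -0, 1.274, -0.037], TCP at [0.271, 0.618, 0.231] pointing down, gripper open.
Joint ranges: [-2.63, 2.63], [-0.94, 2.18], [0.31, 2.57], [-1.31, 4.45], [0, 2.66], [-2.55, 2.55]. Speed limits (rad/s): [2.57, 2.57, 3.14, 3.14, 3.14, 3.14].

INTERFACE

Orientations are given as a rotation vector (axis times angle).
In Python, from workcell import status, read_camera, workorder, masks_of gives the robot as it stands.
- The arm moves only by the tool drive_tool, never from a script. Its argument "rows" is a list of rows, each a list of 7 numbers: the turn, a rotation vector about the tool's x, y, z in degrees, then the shift along the tool's x, y, z in m, then the opening, from 0 (shut) to 1 (fully open). In form: [[ax, ay, az, tx, ty, tz, claw], ...]. A call has 1 to 8 rows; each row shifts and turns the commanded pose from where the row before left it, along the tool's axes as they then stand; what a row does not reach is not made up. A row lasts 1/12 s, in which the tool goes at most 41.7 mm and 7.16 degrees, less where a joint would pass 70% of its speed; a pose out of reach is approached as far as the arm can. A call is refused whole if a number of a shift passes 0.0417 or a number of a turn 7.16, either way. A call with a gripper value outside its range is refused whole. The fingers move at their own pace and stop on an object; "force" is the grip in N (left out, the last holds). Time passes only in rows, so rows that do not move let the fingers close. It gives the time, the measured TCP pose, the force, the opening and the grip force at its end, in the units of the state.
- status.read_state(): the state, without advancing time (a new reading comes with each control period).
- read_camera(name): name is "scene" or "top"; returns a dict with "color" (420x560x3 uint8, red, green, blue), "intrinsics" (3x3 intrinsics, pixels), "D" ([k1, k2, p1, p2, k3] as OpenCV has them; the pictures are not rectified), "world_from_camera" (4x4, takes a point from camera to world coordinates). Camera axes: x right, y up, looking along -z (the intrinsics and any distortion apply to the point x, -y, -z); pixel columns grow to the right and rows downward; lengths in m; the calibration is good to about 2 mm. A picture is of the moment at which its call begins. There is no depth.
- workorder.finish_job(): hands the job in; it is judged then, once.
Trained networks look in a picture, given as the dict that the camera call returned (one of the last four; its "shot" number tells which), for a name from the list of things; names that differ only in an ending like _2 or _b are one class to them, and where a whole thing is asked for, a point or a joint stands for the part that bears it (a point fixed in the world has none). Each returns a list of dicts, best first, with "score" (0 to 1); they miss things now and then, are a little off and sometimes report something else, mostly with a low value. They report only what shows in the picture. A call takes as long as a camera call. They do not tell look-alikes from the thing itself.
- masks_of(picture, name): "mask" (420x560 bool, what is visible of it) and "bbox" ([left, top, right, bottom] in pixels, round what is visible of it).
The state is a dict: "time": time; "q": joint angles; "joint_vel": joint speeds; "joint_torque": joint torques, N m; "tool_pos": TCP position; "tcp_rot": TCP orientation; "wrist_force": force on the tool from outside, world axes, zero at the start; "torque": the same for the moment, N m; "width": opening from 0.0 (shut) to 1.0 (fully open); "grip_force": force on a finger pad.
Only numpy, scipy, OpenCV 4.12 (cv2) and the standard library are available. Lean on these libraries where they do the work, as an engineer would, in place of code of your own. Each camera call takes 0.05 s, during which the arm holds its last target. There are 200 camera calls.

## Working session

There is one attempt and no reset: what is moved stays moved. The work goes in short steps, Python scripts to look and compute and a tool call to move; the robot and the scene stay as the last step left them, time stands still between calls to the robot, and variables do not carry over. Pictures are saved under pics/ and viewed, at most 14 in all, crops included, and the job is handed in when it is done.

Besides the shell and the picture viewer there is one more tool, called after ">>>" as name(argument=value, ...) on one line, values as JSON. drive_tool: Moves the arm, as the interface text tells. Its arguments: {"type":"object","properties":{"rows":{"type":"array"},"force":{"type":"number"}},"required":["rows"]}

```bash
ls; mkdir -p pics
cat > look.py <<'E'
from workcell import status, read_camera, workorder, masks_of
import cv2, numpy as np
E
python3 - <<'E'
from look import *
s=status.read_state(); print({k:np.round(v,3).tolist() for k,v in s.items()})
for n in ("scene","top"):
    p=read_camera(n); cv2.imwrite(f"pics/{n}0.png",p["color"][:,:,::-1])
    print(n,p["intrinsics"].tolist(),np.round(p["D"],4),np.round(p["world_from_camera"],4).tolist())
    for o in ("block","pot","ring","punch","tin","brick"):
        for d in masks_of(p,o): print(o,round(d["score"],2),np.round(d["bbox"]).tolist(),d["mask"].sum())
E
```

```text
pics
{'time': 0.0, 'q': [1.121, 0.265, 1.605, -0.0, 1.274, -0.037], 'joint_vel': [-0.001, -0.003, 0.001, 0.0, 0.001, -0.001], 'joint_torque': [0.0, -51.508, -36.732, 0.0, 0.013, -0.0], 'tool_pos': [0.27, 0.618, 0.23], 'tcp_rot': [-0.644, -3.074, 0.003], 'wrist_force': [-0.046, -0.012, 0.132], 'torque': [0.026, -0.012, -0.041], 'grip_force': 0.0, 'width': 1.002}
scene [[537.1268210740741, 0.0, 262.0299670646937], [0.0, 537.1268210740741, 214.95117257926063], [0.0, 0.0, 1.0]] [0.0305 0.     0.     0.     0.    ] [[-0.7028, -0.4727, 0.5315, 1.1655], [0.7113, -0.4736, 0.5194, 0.7782], [0.0062, 0.7432, 0.6691, 0.9836], [0.0, 0.0, 0.0, 1.0]]
block 0.66 [246.0, 230.0, 293.0, 276.0] 1410
pot 0.74 [172.0, 172.0, 212.0, 220.0] 1618
pot 0.72 [348.0, 270.0, 363.0, 292.0] 389
ring 0.89 [118.0, 170.0, 140.0, 190.0] 366
punch 0.89 [300.0, 257.0, 319.0, 284.0] 378
tin 0.8 [152.0, 146.0, 172.0, 168.0] 377
tin 0.34 [282.0, 292.0, 340.0, 345.0] 1789
brick 0.7 [372.0, 298.0, 432.0, 348.0] 1966
brick 0.58 [284.0, 293.0, 343.0, 348.0] 1777
brick 0.55 [388.0, 247.0, 438.0, 294.0] 1579
top [[382.59670833856376, 0.0, 279.22689277121054], [0.0, 382.59670833856376, 208.12271673658338], [0.0, 0.0, 1.0]] [-0.0045  0.      0.      0.      0.    ] [[-0.0265, 0.9855, -0.1674, 0.2713], [-0.9996, -0.0268, 0.0001, 0.0683], [-0.0044, 0.1674, 0.9859, 0.9711], [0.0, 0.0, 0.0, 1.0]]
block 0.85 [233.0, 163.0, 260.0, 200.0] 1126
block 0.59 [436.0, 192.0, 465.0, 217.0] 597
block 0.19 [142.0, 140.0, 194.0, 177.0] 1314
pot 0.58 [335.0, 149.0, 388.0, 201.0] 1693
ring 0.55 [425.0, 144.0, 450.0, 171.0] 461
punch 0.84 [194.0, 186.0, 213.0, 208.0] 298
punch 0.79 [156.0, 207.0, 180.0, 223.0] 286
tin 0.95 [434.0, 191.0, 464.0, 217.0] 613
tin 0.34 [138.0, 143.0, 196.0, 176.0] 1294
brick 0.76 [142.0, 144.0, 192.0, 174.0] 1225
brick 0.74 [82.0, 194.0, 141.0, 227.0] 1372
brick 0.68 [105.0, 254.0, 162.0, 283.0] 1290
```

View pics/scene0.png

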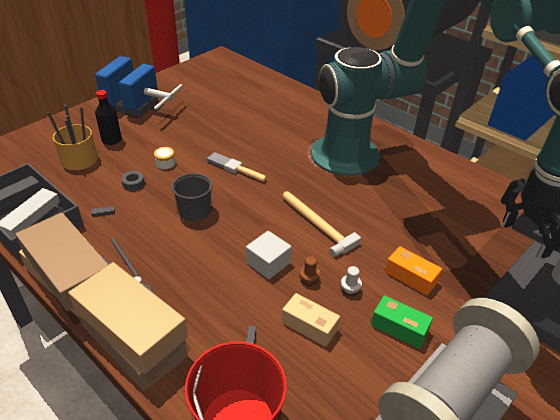

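View pics/top0.png

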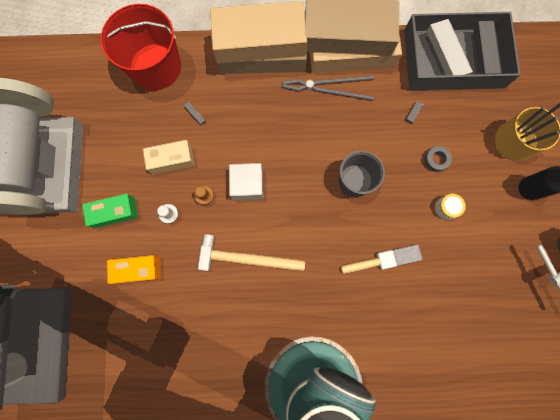

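Top view: block (246,181), pot (361,174), ring (439,158), tin (452,207), sand brick (168,157), bright punch (168,214). The brown look-alike is at (204,195), with green and orange bricks at (109,210) and (133,270). Next I'll fit silhouettes in both cameras.

```bash
cat >> look.py <<'E'
from scipy.optimize import minimize
def cyl(*sec):  # (r,z) pairs -> list of convex parts
    a=np.linspace(0,2*np.pi,48,endpoint=False)
    C=lambda r,z:np.c_[r*np.cos(a),r*np.sin(a),0*a+z]
    return [np.vstack([C(*s) for s in p]) for p in sec]
def box(x,y,z): return [np.array([[i*x/2,j*y/2,k] for i in(-1,1) for j in(-1,1) for k in(0,z)])]
SH=dict(block=box(.08,.08,.06),brick=box(.057,.114,.05),pot=cyl([(.044,0),(.053,.09)]),
 ring=cyl([(.032,0),(.032,.024)]),tin=cyl([(.03,0),(.03,.04)]),
 punch=cyl([(.013,0),(.013,.018)],[(.024,.018),(.024,.028)],[(.014,.028),(.014,.07)]))
def proj(p,X):
    T=np.linalg.inv(p["world_from_camera"]); c=(X@T[:3,:3].T+T[:3,3])*[1,-1,-1]
    return cv2.projectPoints(c,np.zeros(3),np.zeros(3),p["intrinsics"],np.array(p["D"],float))[0][:,0]
def sil(p,n,x,z=0):
    c,s=np.cos(x[2]),np.sin(x[2]); m=np.zeros((1680,2240),np.uint8)
    for P in SH[n]:
        W=np.c_[x[0]+c*P[:,0]-s*P[:,1],x[1]+s*P[:,0]+c*P[:,1],P[:,2]+z]
        h=cv2.convexHull(proj(p,W).astype(np.float32))
        cv2.fillConvexPoly(m,np.round((h+.5)*4*16-8).astype(np.int32),1,shift=4)
    return m
def ground(p,uv,z):
    q=cv2.undistortPoints(np.array([[uv]],float),p["intrinsics"],np.array(p["D"],float))[0,0]
    M=p["world_from_camera"]; d=M[:3,:3]@[q[0],-q[1],-1]; o=M[:3,3]
    return (o+d*(z-o[2])/d[2])[:2]
def fit(n,pm,yaw0=0,z=0,x0=None):
    """pm: list of (picture,mask); returns x,y,yaw, mean IoU"""
    M=[(p,cv2.resize(m.astype(np.uint8),(2240,1680),interpolation=cv2.INTER_NEAREST)) for p,m in pm]
    if x0 is None:
        p,m=pm[-1]; v,u=np.nonzero(m); x0=ground(p,(u.mean(),v.mean()),z+.03)
    def f(x):
        t=0
        for p,m in M:
            s=sil(p,n,x,z); t+=1-(s&m).sum()/max(1,(s|m).sum())
        return t/len(M)
    r=0
    for y in ([yaw0] if n not in("block","brick") else [yaw0-.15,yaw0,yaw0+.15]):
        b=np.array([*x0,y]); S=np.vstack([b,b+[.015,0,0],b+[0,.015,0],b+[0,0,.15]])
        o=minimize(f,b,method="Nelder-Mead",options=dict(initial_simplex=S,xatol=1e-4,fatol=1e-5))
        if r==0 or o.fun<r.fun: r=o
    return r.x,1-r.fun
def pick(p,n,uv):
    c=[d for d in masks_of(p,n) if abs((d["bbox"][0]+d["bbox"][2])/2-uv[0])<14 and abs((d["bbox"][1]+d["bbox"][3])/2-uv[1])<14]
    return c[0]["mask"] if c else None
E
cat > m1.py <<'E'
from look import *
UV=dict(block=((269,254),(246,181)),pot=((193,196),(361,174)),ring=((130,180),(438,158)),tin=((164,157),(450,206)),brick=((312,320),(168,157)),punch=((352,281),(168,214)))
a,b=read_camera("scene"),read_camera("top")
for n,(us,ut) in UV.items():
    ms,mt=pick(a,n,us),pick(b,n,ut)
    L=[(p,m) for p,m in((a,ms),(b,mt)) if m is not None]
    print(n,[int(m.sum()) for _,m in L],[ (np.round(x,4).tolist(),round(i,3)) for x,i in [fit(n,[l]) for l in L]+[fit(n,L)]])
E
python3 m1.py
```

```text
block [1579, 1121] [([0.4987, 0.15, 0.0144], np.float64(0.963)), ([0.4984, 0.1488, 0.0404], np.float64(0.907)), ([0.4985, 0.1495, 0.0208], np.float64(0.934))]
pot [1659, 1718] [([0.502, -0.1316, 0.0052], np.float64(0.956)), ([0.5025, -0.1308, 0.0344], np.float64(0.976)), ([0.5025, -0.1307, 0.0118], np.float64(0.965))]
ring [383, 423] [([0.5509, -0.3505, 0.2745], np.float64(0.952)), ([0.5526, -0.3463, 0.1483], np.float64(0.725)), ([0.5524, -0.3484, 0.1597], np.float64(0.817))]
tin [382, 616] [([0.4249, -0.3627, 0.2836], np.float64(0.914)), ([0.425, -0.3617, 0.109], np.float64(0.963)), ([0.4251, -0.3622, 0.1118], np.float64(0.938))]
brick [1789, 1315] [([0.5713, 0.349, 0.1809], np.float64(0.922)), ([0.5713, 0.3473, 0.1783], np.float64(0.96)), ([0.5713, 0.3478, 0.1773], np.float64(0.938))]
punch [412, 280] [([0.4266, 0.3488, 0.0755], np.float64(0.925)), ([0.4243, 0.3475, 0.0058], np.float64(0.842)), ([0.4255, 0.3483, -0.0586], np.float64(0.878))]
```

>>> drive_tool(rows=[[0,0,7,0,0,0,1],[0,0,7,0,0,0,1],[0,0,7,0,0,0,1],[0,0,7,0,0,0,1],[0,0,7,0,0,0,1],[0,0,7,0,0,0,1],[0,0,7,0,0,0,1],[0,0,7,0,0,0,1]], force=40)

```text
time: 2.07
tool_pos: [0.2708, 0.6183, 0.2313]
tcp_rot: [-2.019, -2.407, 0.0]
wrist_force: [0.4, 0.5, 0.1]
width: 1.001
grip_force: 0.0
```

```bash
cat > go.py <<'E'
# shift/turn in tool axes from measured pose to a world target: go.py x y z yaw(deg of closing axis)
from look import *; import sys
from scipy.spatial.transform import Rotation as R
s=status.read_state(); x,y,z,a=map(float,sys.argv[1:]); a=np.radians(a)
A=R.from_rotvec(s["tcp_rot"]); yv=[np.cos(a),np.sin(a),0]; zv=[0,0,-1]
B=R.from_matrix(np.c_[np.cross(yv,zv),yv,zv])
print("t",round(float(s["time"]),2),"pos",np.round(s["tool_pos"],4),"turn deg",np.round((A.inv()*B).as_rotvec(degrees=True),2),
 "shift(now axes)",np.round(A.inv().apply(np.array([x,y,z])-s["tool_pos"]),4),"shift(after turn)",np.round(B.inv().apply(np.array([x,y,z])-s["tool_pos"]),4),
 "w",round(float(s["width"]),3),"F",np.round(s["wrist_force"],1),"grip",round(float(s["grip_force"]),1))
E
python3 go.py .552 -.3495 .23 0
```

```text
t 2.07 pos [0.2708 0.6183 0.2313] turn deg [-0.    0.   10.01] shift(now axes) [-1.002   0.1088  0.0013] shift(after turn) [-0.9678  0.2812  0.0013] w 1.001 F [0.4 0.5 0.1] grip 0.0
```

>>> drive_tool(rows=[[0,0,5,0,0,0,1],[0,0,5,0,0,0,1],[0,0,0,-0.037,0.0108,0,0.9],[0,0,0,-0.037,0.0108,0,0.9],[0,0,0,-0.037,0.0108,0,0.9],[0,0,0,-0.037,0.0108,0,0.9],[0,0,0,-0.037,0.0108,0,0.9],[0,0,0,-0.037,0.0108,0,0.9]])

```text
time: 2.73
tool_pos: [0.3371, 0.395, 0.2314]
tcp_rot: [2.214, 2.229, 0.001]
wrist_force: [1.3, -0.2, 0.2]
width: 0.898
grip_force: 0.0
```

>>> drive_tool(rows=[[0,0,0,-0.037,0.0108,0,0.9],[0,0,0,-0.037,0.0108,0,0.9],[0,0,0,-0.037,0.0108,0,0.9],[0,0,0,-0.037,0.0108,0,0.9],[0,0,0,-0.037,0.0108,0,0.9],[0,0,0,-0.037,0.0108,0,0.9],[0,0,0,-0.037,0.0108,0,0.9],[0,0,0,-0.037,0.0108,0,0.9]])

```text
time: 3.4
tool_pos: [0.4253, 0.0995, 0.2317]
tcp_rot: [2.214, 2.228, 0.002]
wrist_force: [0.7, 0.5, 0.5]
width: 0.9
grip_force: 0.0
```

>>> drive_tool(rows=[[0,0,0,-0.037,0.0108,0,0.9],[0,0,0,-0.037,0.0108,0,0.9],[0,0,0,-0.037,0.0108,0,0.9],[0,0,0,-0.037,0.0108,0,0.9],[0,0,0,-0.037,0.0108,0,0.9],[0,0,0,-0.037,0.0108,0,0.9],[0,0,0,-0.037,0.0108,0,0.9],[0,0,0,-0.037,0.0108,0,0.9]])

```text
time: 4.07
tool_pos: [0.5136, -0.1963, 0.2316]
tcp_rot: [2.215, 2.227, 0.001]
wrist_force: [0.7, -0.4, 0.4]
width: 0.899
grip_force: 0.0
```

```bash
python3 go.py .552 -.3495 .03 0
```

```text
t 4.07 pos [ 0.5136 -0.1963  0.2316] turn deg [0.04 0.01 0.32] shift(now axes) [-0.1534  0.0375  0.2016] shift(after turn) [-0.1532  0.0384  0.2016] w 0.899 F [ 0.7 -0.4  0.4] grip 0.0
```

>>> drive_tool(rows=[[0,0,0.3,-0.038,0.0095,0,0.9],[0,0,0,-0.038,0.0095,0,0.9],[0,0,0,-0.038,0.0095,0,0.9],[0,0,0,-0.039,0.0095,0.03,0.9],[0,0,0,0,0,0.04,0.9],[0,0,0,0,0,0.04,0.9],[0,0,0,0,0,0.03,0.9],[0,0,0,0,0,0,0.9]])

```text
time: 4.73
tool_pos: [0.5447, -0.3375, 0.0878]
tcp_rot: [-2.211, -2.211, 0.004]
wrist_force: [-1.3, 1.1, -1.6]
width: 0.901
grip_force: 0.0
```

```bash
python3 go.py .552 -.3495 0 0
python3 - <<'E'
from look import *
a,b=read_camera("scene"),read_camera("top")
t=lambda p,u,v:cv2.resize(p["color"][v-50:v+50,u-65:u+65,::-1],None,fx=4,fy=4,interpolation=cv2.INTER_CUBIC)
cv2.imwrite("pics/r1.png",t(b,445,170))
ma=pick(a,"ring",(130,180))
if ma is not None: print(ma.sum(),fit("ring",[(a,ma)]))
mb=pick(b,"ring",(438,158))
if mb is not None:print(mb.sum(),fit("ring",[(b,mb)]))
E
```

```text
t 4.73 pos [ 0.5447 -0.3375  0.0878] turn deg [-0.7  -0.47  0.  ] shift(now axes) [-0.0127  0.0084  0.0876] shift(after turn) [-0.012   0.0073  0.0878] w 0.901 F [-1.3  1.1 -1.6] grip 0.0
373 (array([ 0.55112078, -0.35006866,  0.33961418]), np.float64(0.9323390894819467))
459 (array([ 0.55135779, -0.34531024,  0.06170823]), np.float64(0.7792124639846334))
```

View pics/r1.png

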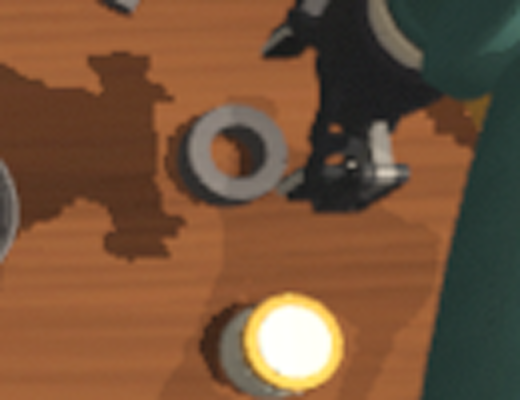

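The crop shows the ring's top face centred at crop (238,151), which is top pixel (439.1,157.4). The tin is clear at the bottom and the arm is to the right.

```bash
python3 - <<'E'
from look import *
b=read_camera("top")
print(ground(b,(380+238/4-.4,120+151/4-.4),.024))
E
python3 go.py .5515 -.349 0 0
```

```text
[ 0.55302181 -0.34542825]
t 4.98 pos [ 0.5523 -0.3419  0.1   ] turn deg [0.28 0.19 0.07] shift(now axes) [-0.0068 -0.0013  0.1   ] shift(after turn) [-0.0071 -0.0008  0.1   ] w 0.901 F [-0.  -0.6  0.4] grip 0.0
```

>>> drive_tool(rows=[[0,0,0,-0.006,0,0,0.9],[0,0,0,0,0,0.03,0.9],[0,0,0,0,0,0.03,0.9],[0,0,0,0,0,0.02,0.9],[0,0,0,0,0,0.01,0.9],[0,0,0,0,0,0.005,0.9],[0,0,0,0,0,0,0.9],[0,0,0,0,0,0,0.9]])

```text
time: 5.65
tool_pos: [0.5513, -0.3475, 0.0031]
tcp_rot: [2.218, 2.22, 0.001]
wrist_force: [-0.3, 0.5, -0.1]
width: 0.897
grip_force: 0.0
```

>>> drive_tool(rows=[[0,0,0,0,0,0.003,0.82],[0,0,0,0,0,0.002,0.82],[0,0,0,0,0,0,0.82]])

```text
time: 5.9
tool_pos: [0.5505, -0.3469, -0.0029]
tcp_rot: [2.22, 2.222, 0.0]
wrist_force: [-0.9, 0.1, -0.5]
width: 0.823
grip_force: 0.0
```

>>> drive_tool(rows=[[0,0,0,0,0,0.003,0.82],[0,0,0,0,0,0,0.7],[0,0,0,0,0,0,0.6],[0,0,0,0,0,0,0.6],[0,0,0,0,0,0,0.6],[0,0,0,0,0,0,0.6]], force=50)

```text
time: 6.4
tool_pos: [0.5512, -0.3472, -0.0053]
tcp_rot: [2.219, 2.221, 0.001]
wrist_force: [1.2, 0.5, 5.2]
width: 0.72
grip_force: 59.9
```

>>> drive_tool(rows=[[0,0,0,0,0,-0.01,0.6],[0,0,0,0,0,-0.03,0.6],[0,0,0,0,0,-0.04,0.6],[0,0,0,0,0,-0.04,0.6],[0,0,0,0,0,-0.04,0.6],[0,0,0,0,0,-0.01,0.6],[0,0,0,0,0,0,0.6],[0,0,0,0,0,0,0.6]])

```text
time: 7.07
tool_pos: [0.5496, -0.3463, 0.1628]
tcp_rot: [-2.22, -2.222, 0.0]
wrist_force: [-0.3, -0.1, -4.8]
width: 0.721
grip_force: 56.2
```

```bash
python3 - <<'E'
from look import *
a,b=read_camera("scene"),read_camera("top")
cv2.imwrite("pics/r2.png",a["color"][:,:,::-1])
for p in(a,b):
  for d in masks_of(p,"ring"): print(d["score"],d["bbox"],d["mask"].sum())
E
python3 go.py .4985 .1495 .16 0.9
```

```text
0.88 [115.0, 120.9, 136.0, 141.8] 359
0.93 [452.2, 122.2, 477.6, 151.4] 455
t 7.27 pos [ 0.548  -0.3452  0.1594] turn deg [-0.31 -0.22 -0.85] shift(now axes) [ 0.4947 -0.0491  0.0015] shift(after turn) [ 0.4954 -0.0417 -0.0006] w 0.723 F [ 0.1  0.3 -3.5] grip 56.2
```

View pics/r2.png

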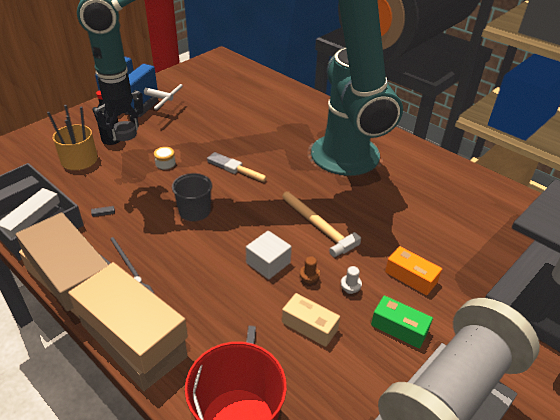

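The scene shows the ring held in the fingers at (124,131), with everything else undisturbed.

>>> drive_tool(rows=[[0,0,-0.9,0.038,-0.0032,0,0.6],[0,0,0,0.038,-0.0032,0,0.6],[0,0,0,0.038,-0.0032,0,0.6],[0,0,0,0.038,-0.0032,0,0.6],[0,0,0,0.038,-0.0032,0,0.6],[0,0,0,0.038,-0.0032,0,0.6],[0,0,0,0.038,-0.0032,0,0.6],[0,0,0,0.038,-0.0032,0,0.6]])

```text
time: 7.93
tool_pos: [0.5182, -0.0412, 0.1612]
tcp_rot: [-2.201, -2.237, 0.003]
wrist_force: [0.2, -0.4, -3.8]
width: 0.722
grip_force: 56.1
```

>>> drive_tool(rows=[[0,0,0,0.038,-0.0032,0,0.6],[0,0,0,0.038,-0.0032,0,0.6],[0,0,0,0.038,-0.0032,0,0.6],[0,0,0,0.038,-0.0032,0,0.6],[0,0,0,0.03,-0.0032,0,0.6],[0,0,0,0,0,0,0.6],[0,0,0,0,0,0,0.6],[0,0,0,0,0,0,0.6]])

```text
time: 8.6
tool_pos: [0.5, 0.1384, 0.1618]
tcp_rot: [-2.201, -2.24, 0.004]
wrist_force: [0.1, -0.3, -3.6]
width: 0.719
grip_force: 56.1
```

```bash
python3 go.py .4985 .1495 .07 0.9
python3 - <<'E'
from look import *
a,b=read_camera("scene"),read_camera("top")
z=float(status.read_state()["tool_pos"][2]); print(status.read_state()["tool_pos"])
t=lambda p,u,v:cv2.resize(p["color"][v-50:v+50,u-50:u+50,::-1],None,fx=4,fy=4,interpolation=cv2.INTER_CUBIC)
L=[]
for p in(a,b):
  d=masks_of(p,"ring")[0]; m=d["mask"]; print(d["score"],d["bbox"])
  L.append((p,m))
for zz in (.003,.007): print(fit("ring",L,z=z+zz),[fit("ring",[l],z=z+zz) for l in L])
c=[(int((p["b"] if 0 else np.nonzero(m)[1].mean())),int(np.nonzero(m)[0].mean())) for p,m in L]
cv2.imwrite("pics/r3.png",np.hstack([t(a,*c[0]),t(b,*c[1])]))
E
```

```text
t 8.6 pos [0.5    0.1384 0.1618] turn deg [-0.16  0.07  0.11] shift(now axes) [ 0.0112 -0.001   0.0918] shift(after turn) [ 0.0111 -0.0013  0.0918] w 0.719 F [ 0.1 -0.3 -3.6] grip 56.1
[0.50058519 0.13758001 0.16233855]
0.6 [258.2, 196.1, 278.2, 219.5]Traceback (most recent call last):
  File "<stdin>", line 7, in <module>
IndexError: list index out of range
```

>>> drive_tool(rows=[[0,0,0,0.011,-0.0015,0.03,0.6],[0,0,0,0,0,0.03,0.6],[0,0,0,0,0,0.02,0.6],[0,0,0,0,0,0.01,0.6],[0,0,0,0,0,0,0.6],[0,0,0,0,0,0,0.6]])

```text
time: 9.3
tool_pos: [0.4996, 0.1491, 0.0734]
tcp_rot: [-2.204, -2.238, 0.001]
wrist_force: [0.5, 0.4, -2.2]
width: 0.719
grip_force: 55.9
```

```bash
python3 go.py .4985 .1495 .055 0.9
python3 - <<'E'
from look import *
a,b=read_camera("scene"),read_camera("top")
z=float(status.read_state()["tool_pos"][2]); print(status.read_state()["tool_pos"])
for p in(a,b):
  for d in masks_of(p,"ring")[:1]:
    print(d["score"],d["bbox"],fit("ring",[(p,d["mask"])],z=z+.0055))
t=lambda p,u,v:cv2.resize(p["color"][v-50:v+50,u-50:u+50,::-1],None,fx=4,fy=4,interpolation=cv2.INTER_CUBIC)
cv2.imwrite("pics/r3.png",np.hstack([t(a,269,245),t(b,246,178)]))
E
```

```text
t 9.3 pos [0.4996 0.1491 0.0734] turn deg [-0.03  0.01 -0.01] shift(now axes) [ 0.0004 -0.001   0.0184] shift(after turn) [ 0.0004 -0.0011  0.0184] w 0.719 F [ 0.5  0.4 -2.2] grip 55.9
[0.50105318 0.14971094 0.0750668 ]
0.69 [259.8, 223.0, 280.9, 246.7] (array([0.49547532, 0.15208831, 0.25009781]), np.float64(0.5853226310851662))
```

View pics/r3.png

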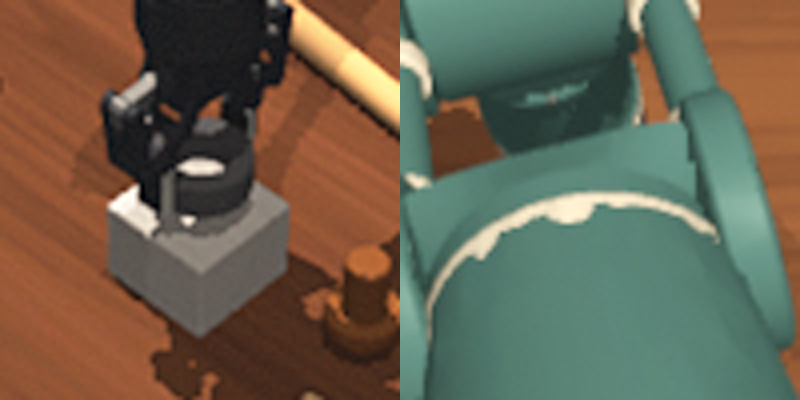

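The scene crop shows the ring level above the block, roughly over the middle. The arm hides the top view. I'll lower it now.

>>> drive_tool(rows=[[0,0,0,0,-0.001,0.01,0.6],[0,0,0,0,0,0.005,0.6],[0,0,0,0,0,0.002,0.6],[0,0,0,0,0,0,0.6],[0,0,0,0,0,0,0.6]])

```text
time: 9.92
tool_pos: [0.4979, 0.1496, 0.0559]
tcp_rot: [-2.202, -2.24, 0.001]
wrist_force: [-0.0, -1.3, -2.8]
width: 0.716
grip_force: 56.1
```

>>> drive_tool(rows=[[0,0,0,0,0,0.002,0.6],[0,0,0,0,0,0,0.6],[0,0,0,0,0,0,0.6]])

```text
time: 10.17
tool_pos: [0.4988, 0.1498, 0.0547]
tcp_rot: [2.203, 2.239, 0.001]
wrist_force: [-0.3, 0.6, -1.3]
width: 0.722
grip_force: 57.4
```

>>> drive_tool(rows=[[0,0,0,0,0,0,0.8],[0,0,0,0,0,0,1],[0,0,0,0,0,0,1],[0,0,0,0,0,-0.02,1],[0,0,0,0,0,-0.04,1],[0,0,0,0,0,-0.04,1],[0,0,0,0.03,-0.02,-0.02,1],[0,0,0,0.03,-0.02,0,1]])

```text
time: 10.83
tool_pos: [0.4622, 0.2103, 0.1816]
tcp_rot: [2.204, 2.231, 0.019]
wrist_force: [0.7, 0.2, 0.6]
width: 1.0
grip_force: 0.0
```

```bash
python3 go.py .426 .348 .17 0.9
```

```text
t 10.83 pos [0.4622 0.2103 0.1816] turn deg [ 0.7  -0.26 -0.18] shift(now axes) [ 0.1381 -0.0346  0.0118] shift(after turn) [ 0.1382 -0.0341  0.0116] w 1.0 F [0.7 0.2 0.6] grip 0.0
```

>>> drive_tool(rows=[[0,0,0,0.0345,-0.008,0,0.8],[0,0,0,0.0345,-0.008,0,0.8],[0,0,0,0.0345,-0.008,0,0.8],[0,0,0,0.0345,-0.008,0,0.8],[0,0,0,0,0,0,0.7],[0,0,0,0,0,0,0.7]])

```text
time: 11.33
tool_pos: [0.4225, 0.3481, 0.1745]
tcp_rot: [2.199, 2.244, 0.001]
wrist_force: [0.4, -0.1, -0.1]
width: 0.701
grip_force: 0.0
```

```bash
python3 go.py .426 .348 .035 0.9
python3 - <<'E'
from look import *
a,b=read_camera("scene"),read_camera("top")
for p in(a,b):
  for n in("ring","punch","block"):
   for d in masks_of(p,n)[:3]:
    m=d["mask"]
    if n=="ring": # fill hole
        q=cv2.findContours(m.astype(np.uint8),cv2.RETR_EXTERNAL,cv2.CHAIN_APPROX_NONE)[0]; h=cv2.convexHull(np.vstack(q)); m=cv2.fillConvexPoly(np.zeros(m.shape,np.uint8),h,1)
    x,i=fit(n,[(p,m)],z=.06 if n=="ring" else 0); print(n,round(d["score"],2),np.round(d["bbox"]),np.round(x,4),round(i,3))
t=lambda p,u,v:cv2.resize(p["color"][v-50:v+50,u-50:u+50,::-1],None,fx=4,fy=4,interpolation=cv2.INTER_CUBIC)
cv2.imwrite("pics/r4.png",np.hstack([t(a,285,255),t(b,230,180)]))
E
```

```text
t 11.33 pos [0.4225 0.3481 0.1745] turn deg [ 0.02 -0.01  0.26] shift(now axes) [-0.0002  0.0034  0.1395] shift(after turn) [-0.0002  0.0035  0.1395] w 0.701 F [ 0.4 -0.1 -0.1] grip 0.0
ring 0.71 [256. 228. 281. 254.] [0.4961 0.1502 0.1483] 0.944
punch 0.92 [300. 255. 320. 284.] [0.4697 0.2589 0.1273] 0.919
punch 0.76 [342. 269. 362. 292.] [0.4263 0.3485 0.0329] 0.86
block 0.87 [248. 237. 291. 278.] [0.4976 0.1488 0.0323] 0.694
ring 0.72 [229. 166. 258. 191.] [0.4981 0.1507 0.1145] 0.965
punch 0.66 [196. 187. 213. 207.] [0.4702 0.2553 0.0016] 0.799
punch 0.55 [157. 208. 181. 223.] [0.4255 0.3466 0.0152] 0.915
punch 0.31 [228. 169. 255. 192.] [0.5122 0.1665 0.0596] 0.308
block 0.87 [232. 164. 263. 203.] [0.4994 0.149  0.0315] 0.561
```

View pics/r4.png

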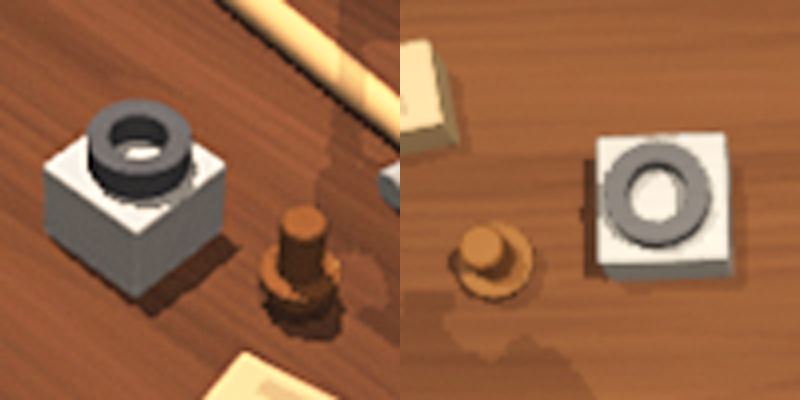

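Top crop: the ring sits centred on the block's top face (ring at 657,193, face centre about 662,198 before parallax). It is within about 1 mm. Now for the punch.

>>> drive_tool(rows=[[0,0,0,0,0.0035,0.03,0.7],[0,0,0,0,0,0.04,0.7],[0,0,0,0,0,0.04,0.7],[0,0,0,0,0,0.025,0.7],[0,0,0,0,0,0.006,0.7],[0,0,0,0,0,0,0.6],[0,0,0,0,0,0,0.6]])

```text
time: 12.32
tool_pos: [0.4275, 0.3468, 0.0343]
tcp_rot: [2.204, 2.239, 0.002]
wrist_force: [0.1, 0.4, 1.5]
width: 0.596
grip_force: 0.0
```

>>> drive_tool(rows=[[0,0,0,0,0,0,0.45],[0,0,0,0,0,0,0.2],[0,0,0,0,0,0,0.2],[0,0,0,0,0,0,0.2],[0,0,0,0,0,0,0.2]], force=40)

```text
time: 12.73
tool_pos: [0.4281, 0.3479, 0.0361]
tcp_rot: [2.203, 2.239, 0.007]
wrist_force: [-0.8, -0.2, 6.2]
width: 0.319
grip_force: 39.1
```

>>> drive_tool(rows=[[0,0,0,0,0,-0.005,0.2],[0,0,0,0,0,-0.02,0.2],[0,0,0,0,0,-0.035,0.2],[0,0,0,0,0,-0.035,0.2],[0,0,0,0,0,-0.025,0.2],[0,0,0,0,0,0,0.2],[0,0,0,0,0,0,0.2]])

```text
time: 13.32
tool_pos: [0.4278, 0.3474, 0.1556]
tcp_rot: [2.202, 2.239, 0.008]
wrist_force: [0.1, -0.3, -4.2]
width: 0.314
grip_force: 39.8
```

```bash
python3 go.py .4975 .1503 .15 0.9
python3 - <<'E'
from look import *
a,b=read_camera("scene"),read_camera("top")
s=status.read_state()["tool_pos"]; print(s)
for p in(a,b):
  for d in masks_of(p,"punch"):
    x,i=fit("punch",[(p,d["mask"])],z=s[2]-.0355); print(round(d["score"],2),np.round(d["bbox"]),np.round(x,4),round(i,3))
t=lambda p,u,v:cv2.resize(p["color"][v-50:v+50,u-50:u+50,::-1],None,fx=4,fy=4,interpolation=cv2.INTER_CUBIC)
cv2.imwrite("pics/r5.png",np.hstack([t(a,360,240),t(b,165,205)]))
E
```

```text
t 13.32 pos [0.4278 0.3474 0.1556] turn deg [ 0.23 -0.16  0.06] shift(now axes) [-0.1982  0.0664  0.0053] shift(after turn) [-0.1981  0.0666  0.0056] w 0.314 F [ 0.1 -0.3 -4.2] grip 39.8
[0.4254053  0.34562365 0.15180905]
0.88 [351. 231. 370. 258.] [0.421  0.3475 0.1615] 0.558
0.77 [300. 253. 321. 285.] [0.5506 0.3209 0.1179] 0.693
0.77 [195. 186. 211. 206.] [0.4455 0.231  0.227 ] 0.625
0.46 [145. 196. 164. 216.] [0.4275 0.3354 0.0781] 0.502
```

View pics/r5.png

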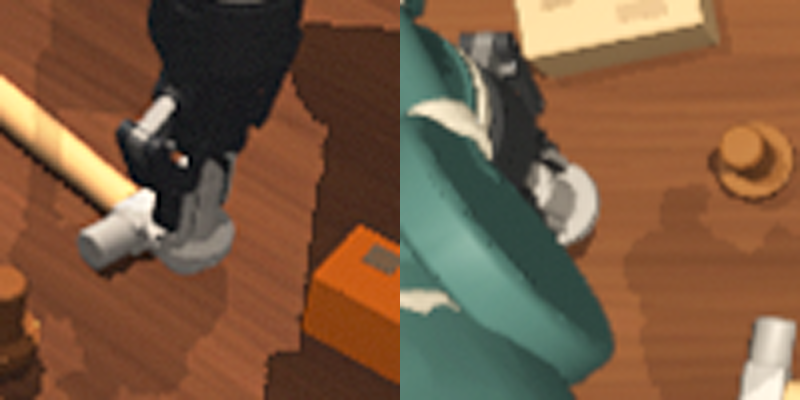

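Punch held upright (scene crop about 200,230). I'll move it over the ring.

>>> drive_tool(rows=[[0,0,0,-0.0395,0.0135,0,0.2],[0,0,0,-0.0395,0.0135,0,0.2],[0,0,0,-0.0395,0.0135,0,0.2],[0,0,0,-0.0395,0.0135,0,0.2],[0,0,0,-0.0395,0.0135,0,0.2],[0,0,0,0,0,0,0.2],[0,0,0,0,0,0,0.2],[0,0,0,0,0,0,0.2]])

```text
time: 14.18
tool_pos: [0.4962, 0.1501, 0.1517]
tcp_rot: [-2.203, -2.237, 0.004]
wrist_force: [0.1, 0.1, -3.8]
width: 0.316
grip_force: 39.8
```

```bash
for i in 1 2 3; do python3 - <<'E'
from look import *
read_camera("top")
E
python3 go.py .4975 .1503 .1 0.9;done
```

```text
t 14.23 pos [0.4962 0.1509 0.152 ] turn deg [-0.15  0.    0.05] shift(now axes) [-0.0006  0.0015  0.052 ] shift(after turn) [-0.0006  0.0013  0.052 ] w 0.32 F [-0.7  1.3 -4. ] grip 39.8
t 14.28 pos [0.4962 0.1514 0.1523] turn deg [-0.12 -0.    0.12] shift(now axes) [-0.0011  0.0014  0.0523] shift(after turn) [-0.0011  0.0013  0.0523] w 0.314 F [-0.1  0.2 -2.7] grip 39.8
t 14.33 pos [0.4963 0.1516 0.1526] turn deg [-0.09  0.    0.15] shift(now axes) [-0.0014  0.0012  0.0526] shift(after turn) [-0.0014  0.0012  0.0526] w 0.313 F [ 0.   0.3 -3.4] grip 39.8
```

>>> drive_tool(rows=[[0,0,0,-0.001,0.001,0.015,0.2],[0,0,0,0,0,0.012,0.2],[0,0,0,0,0,0.008,0.2],[0,0,0,0,0,0.005,0.2],[0,0,0,0,0,0.004,0.2],[0,0,0,0,0,0,0.2],[0,0,0,0,0,0,0.2]])

```text
time: 14.92
tool_pos: [0.4981, 0.1497, 0.1092]
tcp_rot: [-2.203, -2.24, 0.0]
wrist_force: [0.1, 0.8, -2.6]
width: 0.313
grip_force: 39.8
```

>>> drive_tool(rows=[[0,0,0,0,0,0.003,0.2],[0,0,0,0,0,0.002,0.2],[0,0,0,0,0,0.001,0.2],[0,0,0,0,0,0,0.2],[0,0,0,0,0,0,0.2]])

```text
time: 15.33
tool_pos: [0.4983, 0.1495, 0.1034]
tcp_rot: [2.203, 2.24, 0.0]
wrist_force: [1.4, 0.4, -3.5]
width: 0.316
grip_force: 39.8
```

>>> drive_tool(rows=[[0,0,0,0,0,0.001,0.2],[0,0,0,0,0,0,0.2],[0,0,0,0,0,0,0.2]])

```text
time: 15.58
tool_pos: [0.4985, 0.1495, 0.1027]
tcp_rot: [2.203, 2.239, 0.001]
wrist_force: [-0.6, -0.0, -1.7]
width: 0.311
grip_force: 39.8
```

>>> drive_tool(rows=[[0,0,0,0,0,0.001,0.2],[0,0,0,0,0,0,0.2],[0,0,0,0,0,0,0.2]])

```text
time: 15.83
tool_pos: [0.4986, 0.1495, 0.1026]
tcp_rot: [2.203, 2.239, 0.001]
wrist_force: [-2.4, -1.7, 4.3]
width: 0.317
grip_force: 40.3
```

>>> drive_tool(rows=[[0,0,0,0,0,0,0.4],[0,0,0,0,0,0,0.6],[0,0,0,0,0,0,0.7],[0,0,0,0,0,-0.02,0.7],[0,0,0,0,0,-0.04,0.7],[0,0,0,0,0,-0.04,0.7],[0,0,0,-0.03,0,-0.015,0.9],[0,0,0,-0.04,-0.005,0,0.9]])

```text
time: 16.5
tool_pos: [0.499, 0.0812, 0.2227]
tcp_rot: [2.193, 2.24, 0.016]
wrist_force: [0.9, -1.4, -0.5]
width: 0.896
grip_force: 0.0
```

```bash
python3 go.py .425 -.362 .2 0.9
```

```text
t 16.5 pos [0.499  0.0812 0.2227] turn deg [ 0.69 -0.12  0.3 ] shift(now axes) [-0.4416 -0.0836  0.0208] shift(after turn) [-0.442  -0.081   0.0227] w 0.896 F [ 0.9 -1.4 -0.5] grip 0.0
```

>>> drive_tool(rows=[[0,0,0,-0.037,-0.0065,0,0.9],[0,0,0,-0.037,-0.0065,0,0.9],[0,0,0,-0.037,-0.0065,0,0.9],[0,0,0,-0.037,-0.0065,0,0.9],[0,0,0,-0.037,-0.0065,0,0.9],[0,0,0,-0.037,-0.0065,0,0.9],[0,0,0,-0.037,-0.0065,0,0.9],[0,0,0,-0.037,-0.0065,0,0.9]])

```text
time: 17.17
tool_pos: [0.4468, -0.2192, 0.2165]
tcp_rot: [2.203, 2.239, 0.001]
wrist_force: [1.2, 0.0, 0.2]
width: 0.897
grip_force: 0.0
```

>>> drive_tool(rows=[[0,0,0,-0.036,-0.0065,0,0.9],[0,0,0,-0.036,-0.0065,0,0.9],[0,0,0,-0.036,-0.0065,0,0.9],[0,0,0,-0.025,-0.0065,0.02,0.9],[0,0,0,0,0,0.04,0.9],[0,0,0,0,0,0.03,0.9],[0,0,0,0,0,0,0.9],[0,0,0,0,0,0,0.9]])

```text
time: 17.83
tool_pos: [0.422, -0.3496, 0.1244]
tcp_rot: [-2.2, -2.236, 0.0]
wrist_force: [0.2, 0.6, 0.4]
width: 0.9
grip_force: 0.0
```

```bash
python3 - <<'E'
from look import *
a,b=read_camera("scene"),read_camera("top")
for p in(a,b):
  for d in masks_of(p,"tin")[:2]:
    x,i=fit("tin",[(p,d["mask"])]); print(round(d["score"],2),np.round(d["bbox"]),np.round(x,4),round(i,3))
  for d in masks_of(p,"punch")[:3]:
    x,i=fit("punch",[(p,d["mask"])],z=.066); print("P",round(d["score"],2),np.round(d["bbox"]),np.round(x,4),round(i,3))
t=lambda p,u,v:cv2.resize(p["color"][v-50:v+50,u-50:u+50,::-1],None,fx=4,fy=4,interpolation=cv2.INTER_CUBIC)
cv2.imwrite("pics/r6.png",np.hstack([t(a,269,240),t(b,246,178)]))
E
python3 go.py .425 -.362 .005 0.9
```

```text
0.77 [156. 147. 176. 166.] [ 0.4243 -0.3646  0.1277] 0.951
P 0.66 [299. 258. 320. 286.] [0.5173 0.2932 0.0666] 0.804
0.73 [433. 194. 465. 220.] [ 0.4252 -0.3617  0.0968] 0.952
P 0.68 [233. 170. 256. 188.] [0.4972 0.1486 0.0844] 0.936
P 0.5 [195. 186. 214. 208.] [ 0.4551  0.2434 -0.0401] 0.805
t 18.13 pos [ 0.425  -0.3516  0.1288] turn deg [0.18 0.17 0.09] shift(now axes) [-0.01   -0.0006  0.1239] shift(after turn) [-0.0104 -0.0002  0.1238] w 0.901 F [-0.5  0.3  0.2] grip 0.0
```

View pics/r6.png

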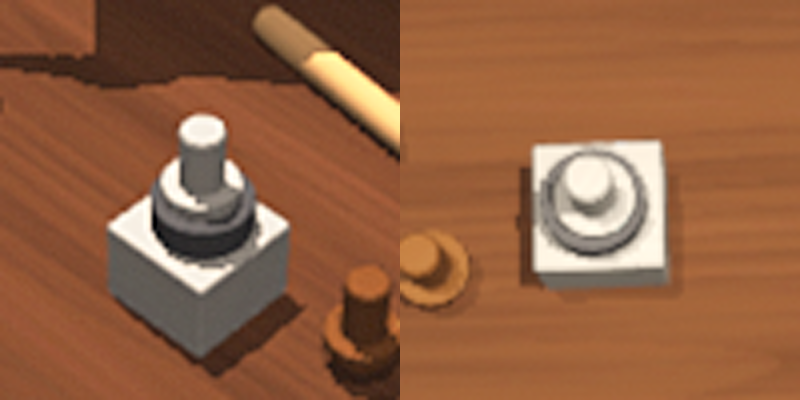

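The punch stands upright in the ring with its collar seated on it, at scene crop (205,160) and top crop (590,195). Next is the tin.

>>> drive_tool(rows=[[0,0,0,-0.0105,0,0,0.9],[0,0,0,0,0,0.035,0.9],[0,0,0,0,0,0.04,0.9],[0,0,0,0,0,0.03,0.9],[0,0,0,0,0,0.013,0.9],[0,0,0,0,0,0.005,0.85],[0,0,0,0,0,0,0.85],[0,0,0,0,0,0,0.85]])

```text
time: 18.8
tool_pos: [0.4249, -0.3625, 0.0049]
tcp_rot: [2.201, 2.238, 0.0]
wrist_force: [0.5, 0.4, 0.3]
width: 0.849
grip_force: 0.0
```

>>> drive_tool(rows=[[0,0,0,0,0,0,0.75],[0,0,0,0,0,0,0.65],[0,0,0,0,0,0,0.55],[0,0,0,0,0,0,0.55],[0,0,0,0,0,0,0.55]], force=30)

```text
time: 19.22
tool_pos: [0.4254, -0.3629, 0.0059]
tcp_rot: [2.199, 2.237, -0.0]
wrist_force: [-1.0, 0.1, 5.7]
width: 0.698
grip_force: 33.0
```

>>> drive_tool(rows=[[0,0,0,0,0,-0.01,0.55],[0,0,0,0,0,-0.03,0.55],[0,0,0,0,0,-0.04,0.55],[0,0,0,0,0,-0.04,0.55],[0,0,0,0,0,-0.04,0.55],[0,0,0,0.038,0.0075,0,0.55],[0,0,0,0.038,0.0075,0,0.55],[0,0,0,0.038,0.0075,0,0.55]])

```text
time: 19.88
tool_pos: [0.4447, -0.2464, 0.1656]
tcp_rot: [2.203, 2.235, 0.002]
wrist_force: [0.7, -1.2, -2.1]
width: 0.688
grip_force: 33.4
```

>>> drive_tool(rows=[[0,0,0,0.038,0.0075,0,0.55],[0,0,0,0.038,0.0075,0,0.55],[0,0,0,0.038,0.0075,0,0.55],[0,0,0,0.038,0.0075,0,0.55],[0,0,0,0.038,0.0075,0,0.55],[0,0,0,0.038,0.0075,0,0.55],[0,0,0,0,0,0,0.55],[0,0,0,0,0,0,0.55]])

```text
time: 20.55
tool_pos: [0.4854, -0.0162, 0.1639]
tcp_rot: [2.197, 2.245, 0.0]
wrist_force: [0.1, -0.8, -1.6]
width: 0.693
grip_force: 33.3
```

```bash
python3 go.py .5005 .0094 .0055 0.9
```

```text
t 20.55 pos [ 0.4854 -0.0162  0.1639] turn deg [0.02 0.01 0.33] shift(now axes) [0.0253 0.0156 0.1584] shift(after turn) [0.0253 0.0155 0.1584] w 0.693 F [ 0.1 -0.8 -1.6] grip 33.3
```

>>> drive_tool(rows=[[0,0,0.3,0.0255,0.0155,0,0.55],[0,0,0,0,0,0.035,0.55],[0,0,0,0,0,0.04,0.55],[0,0,0,0,0,0.04,0.55],[0,0,0,0,0,0.025,0.55],[0,0,0,0,0,0.01,0.55],[0,0,0,0,0,0,0.55],[0,0,0,0,0,0,0.55]])

```text
time: 21.22
tool_pos: [0.501, 0.0066, 0.014]
tcp_rot: [2.21, 2.232, 0.0]
wrist_force: [0.6, -0.2, -0.8]
width: 0.695
grip_force: 33.3
```

```bash
python3 go.py .5005 .0094 .0055 0.9
```

```text
t 21.22 pos [0.501  0.0066 0.014 ] turn deg [ 0.01  0.01 -0.32] shift(now axes) [ 0.0028 -0.0005  0.0085] shift(after turn) [ 0.0028 -0.0005  0.0085] w 0.695 F [ 0.6 -0.2 -0.8] grip 33.3
```

>>> drive_tool(rows=[[0,0,0,0.0025,0,0.003,0.55],[0,0,0,0,0,0.003,0.55],[0,0,0,0,0,0.001,0.55],[0,0,0,0,0,0,0.55],[0,0,0,0,0,0,0.55]])

```text
time: 21.63
tool_pos: [0.5011, 0.0101, 0.007]
tcp_rot: [2.208, 2.234, 0.001]
wrist_force: [0.9, 0.7, -0.6]
width: 0.693
grip_force: 33.3
```

>>> drive_tool(rows=[[0,0,0,0,0,0.0015,0.55],[0,0,0,0,0,0,0.55],[0,0,0,0,0,0,0.55]])

```text
time: 21.88
tool_pos: [0.5012, 0.0102, 0.0059]
tcp_rot: [2.208, 2.234, 0.001]
wrist_force: [-2.4, 0.9, 5.3]
width: 0.698
grip_force: 33.8
```

>>> drive_tool(rows=[[0,0,0,0,0,0,0.85],[0,0,0,0,0,0,0.95],[0,0,0,0,0,0,0.95],[0,0,0,0,0,-0.03,1],[0,0,0,0,0,-0.04,1],[0,0,0,0,0,-0.04,1],[0,0,0,0,0,-0.04,1],[0,0,0,0,0,-0.04,1]])

```text
time: 22.55
tool_pos: [0.5, 0.0101, 0.1965]
tcp_rot: [-2.209, -2.234, 0.0]
wrist_force: [1.6, 0.3, 0.1]
width: 0.998
grip_force: 0.0
```

>>> drive_tool(rows=[[0,0,0,0.038,0.008,0,1],[0,0,0,0.038,0.008,0,1],[0,0,0,0.038,0.008,0,1],[0,0,0,0.038,0.008,0,1],[0,0,0,0.038,0.008,0,1],[0,0,0,0.038,0.008,0,1],[0,0,0,0.038,0.008,0,1],[0,0,0,0.038,0.008,0,1]])

```text
time: 23.22
tool_pos: [0.561, 0.3167, 0.1945]
tcp_rot: [2.208, 2.234, -0.0]
wrist_force: [0.7, 0.0, 0.4]
width: 1.0
grip_force: 0.0
```

>>> drive_tool(rows=[[0,0,-4.5,0,0,0,1],[0,0,-4.5,0,0,0,1],[0,0,0,0,0,0,1],[0,0,0,0,0,0,1]])

```text
time: 23.55
tool_pos: [0.5608, 0.3148, 0.1943]
tcp_rot: [-2.029, -2.398, 0.001]
wrist_force: [0.4, -0.1, 0.4]
width: 0.997
grip_force: 0.0
```

```bash
cat > m2.py <<'E'
from look import *
a,b=read_camera("scene"),read_camera("top")
for p,n in((a,"scene"),(b,"top")):
  for o,z,c in (("tin",0,(.5005,.0094)),("brick",0,None)):
    for d in masks_of(p,o)[:4]:
      x,i=fit(o,[(p,d["mask"])],z=z,yaw0=.15 if o=="brick" else 0)
      col=p["color"][d["mask"]].mean(0)
      if i>.8: print(n,o,round(d["score"],2),np.round(d["bbox"]),np.round(x,4),round(i,3),col.astype(int))
E
python3 m2.py; python3 go.py .5713 .3478 .01 10.2
```

```text
scene tin 0.91 [216. 217. 242. 242.] [0.4984 0.01   0.2414] 0.925 [195 178 141]
scene brick 0.81 [373. 297. 430. 347.] [0.4355 0.4926 0.2221] 0.957 [ 53 133  61]
scene brick 0.74 [387. 244. 441. 295.] [0.2893 0.4277 0.0695] 0.953 [187 107  29]
scene brick 0.63 [284. 294. 342. 348.] [0.5719 0.3486 0.1782] 0.946 [175 147 104]
top tin 0.97 [286. 165. 311. 193.] [0.5024 0.0096 0.2457] 0.883 [242 227 179]
t 23.85 pos [0.5612 0.3142 0.195 ] turn deg [ 0.01 -0.   -0.63] shift(now axes) [0.0314 0.0155 0.185 ] shift(after turn) [0.0312 0.0159 0.185 ] w 1.001 F [0.3 0.3 0. ] grip 0.0
```

>>> drive_tool(rows=[[0,0,-0.5,0.0315,0.0155,0,1],[0,0,0,0,0,0.035,1],[0,0,0,0,0,0.04,1],[0,0,0,0,0,0.04,1],[0,0,0,0,0,0.04,1],[0,0,0,0,0,0.02,1],[0,0,0,0,0,0.01,0.9],[0,0,0,0,0,0,0.85]])

```text
time: 24.52
tool_pos: [0.569, 0.3469, 0.0066]
tcp_rot: [-2.016, -2.407, 0.008]
wrist_force: [-1.1, -0.2, 0.5]
width: 0.851
grip_force: 0.0
```

>>> drive_tool(rows=[[0,0,0,0,0,0,0.75],[0,0,0,0,0,0,0.65],[0,0,0,0,0,0,0.5],[0,0,0,0,0,0,0.5],[0,0,0,0,0,0,0.5]], force=40)

```text
time: 24.93
tool_pos: [0.5728, 0.3493, 0.0123]
tcp_rot: [2.015, 2.408, 0.006]
wrist_force: [0.5, 0.2, 3.8]
width: 0.661
grip_force: 44.5
```

>>> drive_tool(rows=[[0,0,0,0,0,-0.01,0.5],[0,0,0,0,0,-0.03,0.5],[0,0,0,0,0,-0.03,0.5],[0,0,4.5,0,0,-0.02,0.5],[0,0,4.8,0,0,0,0.5],[0,0,0,0,0,0,0.5]])

```text
time: 25.43
tool_pos: [0.5722, 0.3491, 0.1027]
tcp_rot: [2.206, 2.235, 0.006]
wrist_force: [0.0, -0.3, -3.1]
width: 0.66
grip_force: 44.4
```

```bash
python3 go.py .627 .1516 .08 0.9
```

```text
t 25.43 pos [0.5722 0.3491 0.1027] turn deg [ 0.21 -0.11 -0.16] shift(now axes) [-0.1983  0.0521  0.0225] shift(after turn) [-0.1984  0.0516  0.0227] w 0.66 F [ 0.  -0.3 -3.1] grip 44.4
```

>>> drive_tool(rows=[[0,0,0,-0.0395,0.014,0,0.5],[0,0,0,-0.0395,0.014,0,0.5],[0,0,0,-0.0395,0.012,0,0.5],[0,0,0,-0.0395,0.008,0,0.5],[0,0,0,-0.0395,0.004,0,0.5],[0,0,0,0,0,0.02,0.5],[0,0,0,0,0,0.02,0.5],[0,0,0,0,0,0,0.5]])

```text
time: 26.1
tool_pos: [0.621, 0.1498, 0.0541]
tcp_rot: [-2.2, -2.234, 0.014]
wrist_force: [-1.6, -0.3, -5.3]
width: 0.665
grip_force: 44.3
```

>>> drive_tool(rows=[[0,0,0,0,0,0.02,0.5],[0,0,0,0,0,0.02,0.5],[0,0,0,0,0,0,0.5],[0,0,0,0,0,0,0.5]])

```text
time: 26.43
tool_pos: [0.6235, 0.1522, 0.0182]
tcp_rot: [-2.201, -2.238, 0.007]
wrist_force: [0.5, 0.2, -2.5]
width: 0.663
grip_force: 44.5
```

```bash
python3 - <<'E'
from look import *
a,b=read_camera("scene"),read_camera("top")
s=status.read_state()["tool_pos"]
for p,n in((a,"scene"),(b,"top")):
  for d in masks_of(p,"brick")[:4]:
      x,i=fit("brick",[(p,d["mask"])],z=s[2]-.0105)
      if x[1]<.25: print(n,round(d["score"],2),np.round(d["bbox"]),np.round(x,4),round(i,3))
E
python3 go.py .627 .1516 .0105 0.9
```

```text
scene 0.65 [224. 265. 260. 306.] [ 0.6118  0.164  -0.5109] 0.627
t 26.63 pos [0.6271 0.1527 0.0216] turn deg [ 0.15 -0.03 -0.  ] shift(now axes) [-0.0011 -0.0001  0.0111] shift(after turn) [-0.0011 -0.0001  0.0111] w 0.659 F [-0.  -0.2 -3.8] grip 44.5
```

>>> drive_tool(rows=[[0,0,0,0,0,0.005,0.5],[0,0,0,0,0,0.003,0.5],[0,0,0,0,0,0.001,0.5],[0,0,0,0,0,0,0.5],[0,0,0,0,0,0,0.5]])

```text
time: 27.05
tool_pos: [0.6269, 0.1524, 0.0123]
tcp_rot: [2.204, 2.237, 0.003]
wrist_force: [-1.8, 0.3, 5.3]
width: 0.662
grip_force: 45.4
```

>>> drive_tool(rows=[[0,0,0,0,0,0.001,0.5],[0,0,0,0,0,0,0.5],[0,0,0,0,0,0,0.5]])

```text
time: 27.3
tool_pos: [0.6269, 0.1524, 0.0123]
tcp_rot: [2.204, 2.237, 0.003]
wrist_force: [-4.7, -0.7, 11.5]
width: 0.663
grip_force: 46.2
```

Down on the bench. I'll release it, lift straight up and back off to the left.

>>> drive_tool(rows=[[0,0,0,0,0,-0.001,0.75],[0,0,0,0,0,0,0.9],[0,0,0,0,0,0,0.9],[0,0,0,0,0,-0.03,0.9],[0,0,0,0,0,-0.04,0.9],[0,0,0,0,0,-0.04,0.9],[0,0,0,0,0,-0.04,0.9],[0,0,0,0,0,-0.04,0.9]])

```text
time: 27.97
tool_pos: [0.6253, 0.152, 0.202]
tcp_rot: [-2.205, -2.237, 0.001]
wrist_force: [0.7, -0.4, -0.7]
width: 0.903
grip_force: 0.0
```

>>> drive_tool(rows=[[0,0,0,0.038,-0.01,0,0.9],[0,0,0,0.038,-0.01,0,0.9],[0,0,0,0.038,-0.01,0,0.9],[0,0,0,0.038,-0.01,0,0.9],[0,0,0,0.038,-0.01,0,0.9],[0,0,0,0.038,-0.01,0,0.9],[0,0,0,0.038,-0.01,0,0.9],[0,0,0,0,0,0,0.9]])

```text
time: 28.63
tool_pos: [0.549, 0.4239, 0.2001]
tcp_rot: [-2.197, -2.241, -0.002]
wrist_force: [0.7, -0.5, -0.8]
width: 0.9
grip_force: 0.0
```

Run:
```python
from look import *
a,b=read_camera("scene"),read_camera("top")
for o,z in (("tin",0),("brick",0),("punch",.066),("pot",0)):
  for p,n in((a,"scene"),(b,"top")):
    for d in masks_of(p,o)[:4]:
      x,i=fit(o,[(p,d["mask"])],z=z)
      if i>.8: print(o,n,round(d["score"],2),np.round(d["bbox"]),np.round(x,4),round(i,3))
cv2.imwrite("pics/f1.png",a["color"][:,:,::-1])
cv2.imwrite("pics/f2.png",cv2.resize(b["color"][90:240,160:360,::-1],None,fx=4,fy=4,interpolation=cv2.INTER_CUBIC))
```

```text
tin scene 0.56 [218. 219. 240. 240.] [0.5005 0.0123 0.126 ] 0.91
tin top 0.61 [290. 168. 313. 193.] [0.5007 0.0107 0.0966] 0.951
brick scene 0.71 [387. 247. 441. 295.] [0.2888 0.428  0.0688] 0.924
brick scene 0.68 [372. 296. 435. 347.] [0.4356 0.4927 0.2077] 0.952
brick scene 0.57 [205. 260. 258. 311.] [0.6261 0.1526 0.0422] 0.955
brick top 0.9 [221. 120. 269. 150.] [0.6265 0.1505 0.0243] 0.923
punch scene 0.93 [263. 220. 282. 243.] [0.4941 0.1471 0.009 ] 0.88
pot scene 0.91 [172. 174. 212. 221.] [ 0.5008 -0.1328 -0.2281] 0.962
pot top 0.92 [340. 149. 387. 197.] [ 0.5038 -0.1314  0.2082] 0.948
```

View pics/f1.png

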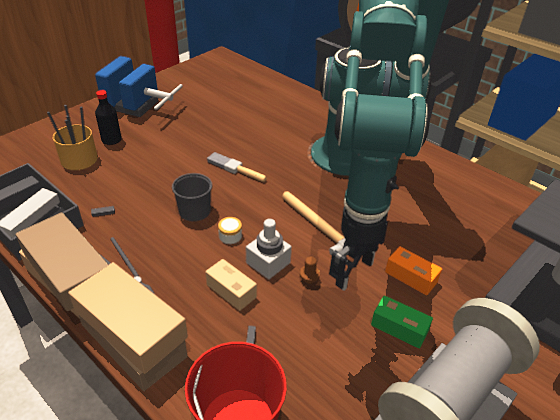

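View pics/f2.png

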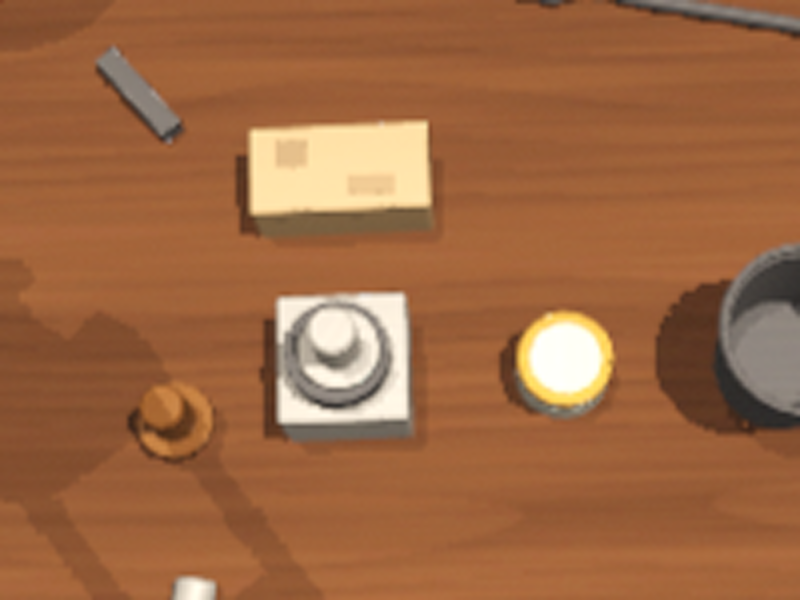

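The final views show the punch in the ring on the block (top crop 340,350), the tin midway to the pot (565,360) and the brick behind the block (340,170). The fitted gap is about 59 mm, the brick's yaw is within about 1° of the block, and the look-alikes are untouched. Handing in.

```bash
python3 -c "
from workcell import workorder; print(workorder.finish_job())"
```

```text
the job is handed in; nothing more can be done
None
```

The job is handed in at about 29 s, with no verdict shown yet: ring and punch are on the block, the tin is midway to the pot, and the brick is square behind the block with a measured gap of about 59 mm.

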